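Turn over the test-chart leaf and press SET

TASK

On this camera test bench, turn the chart stand's black leaf (the one with the orange tab) over its spine like a page, gently, until it lies flat on the other side and the colour patches are uncovered; then press the orange middle button of the keypad right down and let it come back up. Use only fingertips: push the leaf over without pinching it, do not lift the stand or shift it, press none of the grey buttons and leave everything else where it is.

Things in the scene. Friction and masses are not known exactly. Their poses are not given: they have to be found in the camera images.
- stand: chart stand, loose on the table: a grey weighted block 130 (its x) x 130 (its y) x 48 mm high on rubber feet, about 1.8 kg. Origin: centre of its underside. The spine runs along its x axis over the middle; the leaf starts on its -y side and must end on its +y side. Colour patches on its top at -y, plain white at +y.
- spine (a point): middle of the spine, the leaf's hinge axis (along the stand's x axis), 54 mm above the table; axes as the stand's.
- leaf (a joint): angle of the leaf about the spine, rad: 0 = lying flat on the stand's -y side, pi/2 = upright, pi = lying flat on the +y side (its stop). Starts ajar, 0.08 to 0.35. A stiff hinge: the leaf stays at any angle where it is left and never falls by itself; about 2 to 3 N at the tab moves it. Flat means over 3.04; slower than 4 rad/s at all times is gentle.
- tab (a point): middle of the outer edge of the orange tab, in mid-thickness of the leaf, 112 mm from the spine; it turns with the leaf. The leaf is a rigid plate 110 mm along the spine, from 6 to 100 mm out from it, 5 mm thick (8 mm with the chart faces); the tab, 36 mm along the spine and 5 mm thick, reaches from 98 to 112 mm. The block below ends 65 mm from the spine, so leaf and tab overhang it by 35 and 47 mm with free space beneath down to the table: a tilted fingertip fits under.
- grey_face: white chart face with grey steps, 96 x 80 x 1.5 mm, fixed on the leaf; on top at the start, underneath at the end. Origin: its middle, on the leaf's surface, 53 mm from the spine.
- check_face: white chart face with a black chequer, 96 x 80 x 1.5 mm, fixed on the other side of the leaf; underneath at the start, on top at the end. Origin: its middle, on the leaf's surface, 53 mm from the spine. (Fingers pressing on both faces at once is a pinch.)
- keypad: black keypad, fixed, 160 x 160 x 20 mm, five round buttons 26 mm across in a cross at 52 mm spacing. Origin: centre of its underside.
- set_top (a point): centre of the top of the orange SET button, in the middle of the keypad; it faces up. Press straight down.
- set (a joint): travel of the orange button, m: 0 up, 0.006 fully down (5 N); springs back.
- tele (a joint): grey button on the keypad's +x side, travel in m, 0 = up
- wide (a joint): grey button on the keypad's -x side, travel in m, 0 = up
- near (a joint): grey button on the keypad's +y side, travel in m, 0 = up
- far (a joint): grey button on the keypad's -y side, travel in m, 0 = up
- camera: black box camera, loose bystander, 96 x 96 x 170 mm long, at the back; origin centre of underside
- lens: black lens standing on end, loose bystander, 60 mm across, 60 mm high; origin centre of underside
- cleaner: bottle of lens cleaner, loose bystander, 52 mm across, 130 mm high; origin centre of underside
- lens_cap: black lens cap, loose bystander, 58 mm across, 12 mm high; origin centre of underside
- terminal: green terminal block with orange levers, loose bystander, 22 x 64 x 26 mm; origin centre of underside
- driver: screwdriver lying down, loose bystander, 170 mm long along its x; origin in its underside
- adapter: steel screw connector standing on end, loose bystander, 22 mm across, 34 mm high; origin centre of underside

How it is judged:
By the outcome, as a careful person would: the job done as asked, in the order asked, and still so for the second after the job is handed in, with the robot touching nothing.
It also fails if it takes over 56 s, if anything falls off the work surface, if the arm or the gripper's body presses on something with over 40 N, if the wrist force passes 120 N, or if a joint passes its speed limit or range.

ROBOT

A 6-joint arm with a two-finger parallel gripper is mounted at the origin on the work surface. World frame = base frame: x ahead of the robot, y to its left, z up, the work surface at z = 0. Lengths are in mm, angles in degrees, forces in N, time in s.
With the tool pointing down it reaches from about 300 to 850 mm from the base axis. Payload 4.2 kg.
Tool frame: the origin (TCP) lies midway between the tips of the shut fingers; the grasp point (between the pads) lies 19 mm behind it (env.grip_point_offset is the distance from the TCP to the grasp point, in mm); z points along the fingers, x is the direction in which the jaws open and shut, and the axes are right-handed (so a half turn about z gives the same grasp; the last joint's range is limited). The gripper opens to 91 mm and grips with 3 to 60 N. Pads are 32 mm wide; open, the fingers measure 118 mm over their backs; the gripper's body (76 mm by 178 mm) begins 60 mm behind the grasp point.
Start: joints at [65.833, 18.312, 89.639, -0, 72.044, -1.146], TCP at [224.872, 529.222, 213.976] pointing down, gripper open.
Joint ranges: [-177.97, 177.97], [-48.28, 115.42], [12.27, 149.76], [-77.06, 257.06], [2.81, 150.46], [-146.56, 146.56]. Speed limits (degrees/s): [147.25, 147.25, 180, 180, 180, 180].

INTERFACE

Orientations are given as [roll, pitch, yaw] about the fixed x, y, z axes, in that order (R = Rz(yaw) Ry(pitch) Rx(roll)).
In Python, from workcell import env gives the robot as it stands.
- The arm moves only by the shell command python3 -m pendant 'ROWS' [FORCE]. ROWS is JSON, a list of rows, each an object with "xyz": the shift along the tool's x, y, z in m, a list of three; "roll": the turn about the tool's z in degrees; "jaw": the closure, from 0 (fully open) to 1 (shut). A call has exactly 8 rows; each row is the pose to reach, as a shift and turn from the pose commanded when the call began, along the tool's axes at that moment; what a row does not reach only later rows make up. A row lasts 1/8 s, in which the tool goes at most 62.5 mm and 10.7 degrees, less where a joint would pass 70% of its speed; a pose out of reach is approached as far as the arm can. A call with a gripper value outside its range is refused whole. The fingers move at their own pace and stop on an object; FORCE is the grip in N (left out, the last holds). Time passes only in rows, so rows that repeat a pose let the fingers close, or fill a call up. It gives the time, the measured TCP pose, the force and the opening at its end, in the units of the state.
- env.state(): the state, without advancing time (a new reading comes with each control period).
- env.grab_frame(name): name is "scene" or "top" or "wrist"; returns (picture, depth): 420x560x3 uint8, blue, green, red; 420x560 float32, mm along the optical axis (not along the pixel's ray), 0 where there is no reading.
- env.camera_params(name): a dict with "camera_matrix" (3x3 intrinsics, pixels), "cam_to_world" (4x4, takes a point from camera to world coordinates); the wrist camera has in their place "hand_eye" (4x4, takes a point from camera to tool coordinates, whose origin is the TCP and whose axes are the tool frame's). Camera axes: x right, y up, looking along -z (the intrinsics and any distortion apply to the point x, -y, -z); pixel columns grow to the right and rows downward; lengths in mm; the calibration is good to about 2 mm. The wrist camera is an equidistant fisheye: a pixel r from the principal point sees the ray r / f radians off the axis. A picture is of the moment at which its call begins: read the wrist's pose just before it. camera_params takes no time and is no camera call.
- env.job_done(): hands the job in, once; it reports no verdict.
The state is a dict: "time_s": time; "qpos": joint angles; "qvel": joint speeds; "effort": joint torques, N m; "ee_pos": TCP position; "ee_rot": TCP orientation; "force": force on the tool from outside, world axes, zero at the start; "torque": the same for the moment, N m; "gripper_width": finger opening in mm.
Only numpy, scipy, OpenCV 4.12 (cv2) and the standard library are available. Lean on these libraries where they do the work, as an engineer would, in place of code of your own. Each camera call takes 0.05 s, during which the arm holds its last target. There are 200 camera calls.

## Working session

There is one attempt and no reset: what is moved stays moved. The work goes in short steps, Python scripts to look and compute and a shell command to move; the robot and the scene stay as the last step left them, time stands still between calls to the robot, and variables do not carry over. Pictures are saved under pics/ and viewed, about 8 in all and at most 12, crops included, and the job is handed in when it is done.

```bash
mkdir -p pics; python3 - <<'E'
from workcell import env
import cv2,numpy as np
s=env.state();print(s['ee_pos'],s['ee_rot'],s['gripper_width'],s['time_s'])
for n in("scene","top"):
    p,d=env.grab_frame(n);cv2.imwrite(f'pics/{n}.png',p);np.save(f'{n}_d.npy',d)
    c=env.camera_params(n);print(n,{k:np.round(v,2).tolist() if not isinstance(v,str) else v for k,v in c.items()})
E
```

```text
[224.66777028 528.75315052 213.13308107] [1.79999490e+02 9.94016930e-02 6.69804173e+01] 91.49782564824024 0.0
scene {'camera_matrix': [[431.26, 0.0, 282.71], [0.0, 431.26, 209.18], [0.0, 0.0, 1.0]], 'cam_to_world': [[-0.58, -0.66, 0.48, 1119.07], [0.82, -0.46, 0.35, 349.03], [-0.02, 0.59, 0.81, 922.7], [0.0, 0.0, 0.0, 1.0]]}
top {'camera_matrix': [[436.38, 0.0, 280.55], [0.0, 436.38, 207.99], [0.0, 0.0, 1.0]], 'cam_to_world': [[0.02, 0.99, -0.11, 425.96], [-1.0, 0.02, -0.01, -28.48], [-0.01, 0.11, 0.99, 1451.78], [0.0, 0.0, 0.0, 1.0]]}
```

View pics/scene.png

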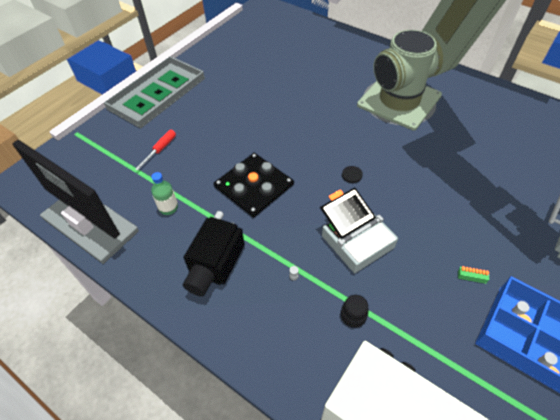

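View pics/top.png

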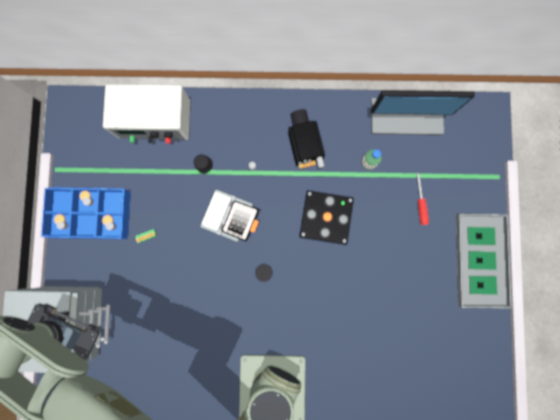

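The scene view shows the stand at about (360,225) and the keypad at (254,182). In the top view the stand is at (230,215), with the tab on its right at (253,226), and the SET button is at (327,217). Next I'll measure from the depth data and colour masks.

```bash
cat > h.py <<'E'
import cv2,numpy as np
from workcell import env
def cloud(n,d):
    c=env.camera_params(n);K=np.array(c['camera_matrix']);T=np.array(c['cam_to_world'])
    v,u=np.mgrid[:d.shape[0],:d.shape[1]]
    P=np.stack([(u-K[0,2])/K[0,0]*d,-(v-K[1,2])/K[1,1]*d,-d],-1)
    return P@T[:3,:3].T+T[:3,3]
def rayz(n,u,v,z):
    c=env.camera_params(n);K=np.array(c['camera_matrix']);T=np.array(c['cam_to_world'])
    r=T[:3,:3]@np.array([(u-K[0,2])/K[0,0],-(v-K[1,2])/K[1,1],-1.]);t=T[:3,3]
    return t+r*(z-t[2])/r[2]
E
python3 - <<'E'
from h import *
out=[]
for n,(x0,x1,y0,y1) in dict(scene=(315,405,180,275),top=(195,265,180,250)).items():
    p=cv2.imread(f'pics/{n}.png');d=np.load(f'{n}_d.npy');P=cloud(n,d)
    out.append(cv2.resize(p[y0:y1,x0:x1],(400,400),interpolation=cv2.INTER_CUBIC))
    hsv=cv2.cvtColor(p,cv2.COLOR_BGR2HSV)
    m=cv2.inRange(hsv,(5,150,120),(20,255,255))
    k,l,st,ce=cv2.connectedComponentsWithStats(m)
    for i in range(1,k):
        if st[i,4]>15:
            q=P[(l==i)&(d>0)];print(n,'orange',ce[i].round(1),st[i,4],np.median(q,0).round(1))
    sub=np.zeros(d.shape,bool);sub[y0:y1,x0:x1]=1
    q=P[sub&(P[...,2]>35)&(d>0)&(P[...,2]<130)]
    h,e=np.histogram(q[:,2],range(35,130,3));print(n,len(q),h)
    # white +y face
    w=sub&(hsv[...,1]<40)&(hsv[...,2]>150)&(abs(P[...,2]-49)<5)
    k,l,st,ce=cv2.connectedComponentsWithStats(w.astype(np.uint8));i=1+st[1:,4].argmax()
    q=P[l==i];r=cv2.minAreaRect(q[:,:2].astype(np.float32));print(n,'white',r,np.median(q[:,2]),st[i])
cv2.imwrite('pics/crop.png',np.hstack(out))
for n,uv in dict(scene=(253.5,177),top=(327.5,217)).items():
    print(rayz(n,*uv,28))
E
```

```text
scene orange [252.7 176.6] 88 [ 554.3 -168.8   39.1]
scene orange [335.9 195.2] 62 [516.8  65.4  87.9]
scene orange [474.9 270.3] 90 [477.2 425.   23.9]
scene 3429 [ 48  54  45 319 778 311  82 170 159 153 160 162 150 164 157 164 196 123
  29   5   0   0   0   0   0   0   0   0   0   0   0]
scene white ((564.4618530273438, 188.310791015625), (65.17819213867188, 128.7520294189453), 69.55207061767578) 48.72309781318381 [ 341  222   57   43 1227]
top orange [327.1 216. ] 34 [ 553.6 -169.6   38.4]
top orange [253.9 225.1] 39 [516.   64.1  89.7]
top 1925 [  0   4  29 141 280 253 126  86  89  86  80  92  93  95  96 113 121  90
  38  10   3   0   0   0   0   0   0   0   0   0   0]
top white ((562.5926513671875, 186.64895629882812), (68.4380111694336, 129.3629913330078), 69.2445297241211) 49.55967446297075 [201 190  31  42 626]
[ 547.32591938 -172.31437667   28.        ]
[ 550.64796731 -171.51506945   28.        ]
```

View pics/crop.png

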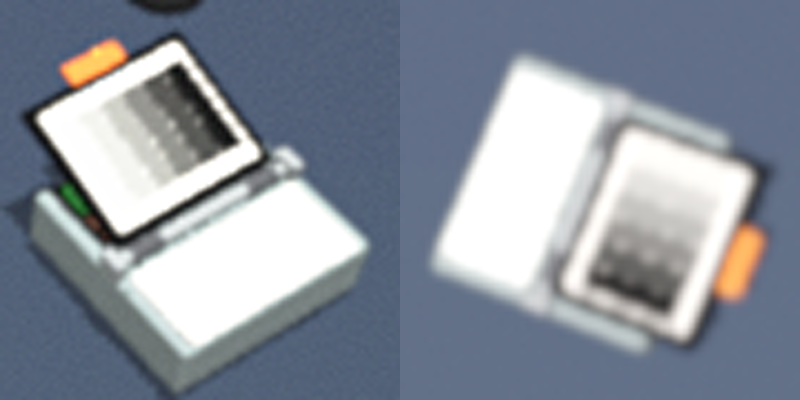

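The crop shows the leaf ajar by about 0.33 rad with the tab on its right, and the white half flat. I estimate the spine at (552,157.5,54), the stand's yaw at about -20.5° and SET at (553.5,-169,38.5). Tool x already points nearly along the stand's +y. I'll fly high with the jaws shut to a point outside the tab.

```bash
python3 -m pendant '[{"xyz":[-0.03,0.04,0],"roll":-2.5,"jaw":1},{"xyz":[-0.07,0.09,0],"roll":-2.5,"jaw":1},{"xyz":[-0.11,0.14,0],"roll":-2.5,"jaw":1},{"xyz":[-0.15,0.19,0],"roll":-2.5,"jaw":1},{"xyz":[-0.19,0.24,0],"roll":-2.5,"jaw":1},{"xyz":[-0.22,0.28,0],"roll":-2.5,"jaw":1},{"xyz":[-0.24,0.31,0],"roll":-2.5,"jaw":1},{"xyz":[-0.25,0.32,0],"roll":-2.5,"jaw":1}]' 20
cat >> h.py <<'E'
S=np.array([552,157.5,54.]);Y=np.radians(69.5)
W=np.array([np.cos(Y),np.sin(Y),0]);U=np.array([np.sin(Y),-np.cos(Y),0])
def stand(p): d=np.asarray(p)-S;return np.array([d@U,d@W,d[2]]).round(1)
def delta(s,goal):  # tool-axis shift (mm) from state s to world goal
    from scipy.spatial.transform import Rotation as R
    return R.from_euler('xyz',s['ee_rot'],degrees=True).inv().apply(np.asarray(goal)-s['ee_pos']).round(1)
E
python3 - <<'E'
from h import *
s=env.state();print(s['ee_pos'],s['ee_rot'],s['gripper_width'],s['force'],stand(s['ee_pos']))
print(delta(s,S-135*W+[0,0,16]))
E
```

```text
time_s: 1.1
ee_pos: [422.1, 172.5, 213.7]
ee_rot: [-180.0, 0.0, 69.3]
force: [0.4, 0.7, 0.4]
gripper_width: 14.2
[422.14159878 172.49344015 213.66656466] [-1.79971330e+02  1.48701697e-02  6.93247277e+01] 14.168005010275884 [0.35972361 0.68749201 0.42889109] [-126.9  -31.4  159.7]
[-103.1  127.3  143.6]
```

```bash
python3 -m pendant '[{"xyz":[-0.03,0.035,0],"roll":0,"jaw":1},{"xyz":[-0.06,0.075,0],"roll":0,"jaw":1},{"xyz":[-0.09,0.11,0],"roll":0,"jaw":1},{"xyz":[-0.103,0.127,0.02],"roll":0,"jaw":1},{"xyz":[-0.103,0.127,0.06],"roll":0,"jaw":1},{"xyz":[-0.103,0.127,0.1],"roll":0,"jaw":1},{"xyz":[-0.103,0.127,0.13],"roll":0,"jaw":1},{"xyz":[-0.103,0.127,0.141],"roll":0,"jaw":1}]' 20
python3 - <<'E'
from h import *
s=env.state();print(s['ee_pos'],s['ee_rot'],s['gripper_width'],s['force'],stand(s['ee_pos']))
out=[]
for n,(x0,x1,y0,y1) in dict(scene=(295,405,160,275),top=(195,275,180,260)).items():
    p,d=env.grab_frame(n);out.append(cv2.resize(p[y0:y1,x0:x1],(400,400),interpolation=cv2.INTER_CUBIC))
cv2.imwrite('pics/c2.png',np.hstack(out))
E
```

```text
time_s: 2.1
ee_pos: [503.0, 33.8, 71.2]
ee_rot: [-179.8, 0.1, 69.5]
force: [-0.1, 0.4, 0.2]
gripper_width: 0.6
[502.9847892   33.79774534  71.19902074] [-1.79786892e+02  6.36455024e-02  6.95289001e+01] 0.5706295225584802 [-0.12973026  0.39587208  0.19258345] [  -2.6 -133.    17.2]
```

View pics/c2.png

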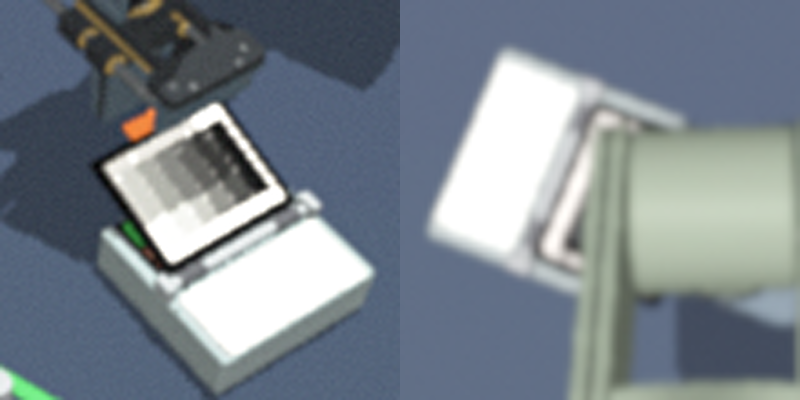

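The fingers are shut just outside the tab, at crop (140,125). Now I'll lower slightly, touch the tab edge and push it in and up, with the upward motion leading so that friction helps.

```bash
python3 -m pendant '[{"xyz":[0.0,0.002,0.01],"roll":0,"jaw":1},{"xyz":[0.006,0.002,0.01],"roll":0,"jaw":1},{"xyz":[0.010,0.002,0.01],"roll":0,"jaw":1},{"xyz":[0.013,0.002,0.005],"roll":0,"jaw":1},{"xyz":[0.015,0.002,-0.001],"roll":0,"jaw":1},{"xyz":[0.017,0.002,-0.008],"roll":0,"jaw":1},{"xyz":[0.019,0.002,-0.015],"roll":0,"jaw":1},{"xyz":[0.021,0.002,-0.021],"roll":0,"jaw":1}]' 20
python3 - <<'E'
from h import *
s=env.state();print(s['force'],stand(s['ee_pos']))
p,d=env.grab_frame('scene');x0,x1,y0,y1=295,405,150,275
cv2.imwrite('pics/c3.png',cv2.resize(p[y0:y1,x0:x1],(440,500),interpolation=cv2.INTER_CUBIC))
E
```

```text
time_s: 3.2
ee_pos: [514.0, 52.2, 94.7]
ee_rot: [180.0, -0.0, 69.5]
force: [0.8, -0.2, -0.4]
gripper_width: 0.7
[ 0.77316735 -0.21775964 -0.44514712] [   1.3 -111.9   40.7]
```

View pics/c3.png

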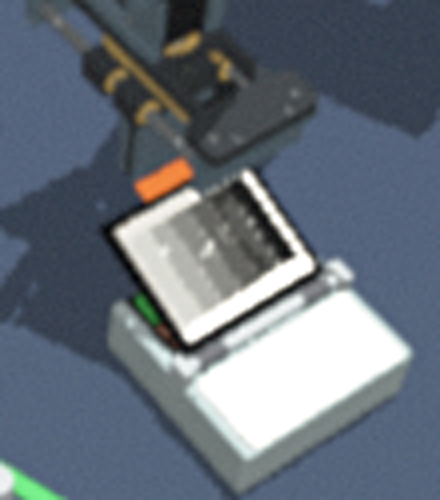

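No contact yet: force is about 0, and the fingertip is thinner than assumed and already above the tab. I'll back off, go lower and push in until contact.

```bash
python3 -m pendant '[{"xyz":[-0.012,0,0.01],"roll":0,"jaw":1},{"xyz":[-0.012,0,0.034],"roll":0,"jaw":1},{"xyz":[-0.009,0,0.034],"roll":0,"jaw":1},{"xyz":[-0.006,0,0.034],"roll":0,"jaw":1},{"xyz":[-0.003,0,0.034],"roll":0,"jaw":1},{"xyz":[-0.001,0,0.034],"roll":0,"jaw":1},{"xyz":[0.000,0,0.030],"roll":0,"jaw":1},{"xyz":[0.001,0,0.026],"roll":0,"jaw":1}]' 20
python3 - <<'E'
from h import *
s=env.state();print(s['force'],stand(s['ee_pos']))
E
```

```text
time_s: 4.25
ee_pos: [513.0, 50.6, 68.5]
ee_rot: [-180.0, 0.3, 69.6]
force: [-3.3, -7.6, 0.7]
gripper_width: 0.8
[-3.26437223 -7.63908131  0.65705362] [   1.  -113.8   14.5]
```

Contact at w≈-113 with about 8 N. Now I'll drag up along the arc.

```bash
python3 -m pendant '[{"xyz":[0,0,-0.004],"roll":0,"jaw":1},{"xyz":[0,0,-0.008],"roll":0,"jaw":1},{"xyz":[0.001,0,-0.012],"roll":0,"jaw":1},{"xyz":[0.002,0,-0.016],"roll":0,"jaw":1},{"xyz":[0.003,0,-0.018],"roll":0,"jaw":1},{"xyz":[0.004,0,-0.020],"roll":0,"jaw":1},{"xyz":[0.005,0,-0.022],"roll":0,"jaw":1},{"xyz":[0.006,0,-0.024],"roll":0,"jaw":1}]' 20
python3 - <<'E'
from h import *
s=env.state();print(s['force'],stand(s['ee_pos']))
p,d=env.grab_frame('scene');P=cloud('scene',d)
m=cv2.inRange(cv2.cvtColor(p,cv2.COLOR_BGR2HSV),(5,150,120),(20,255,255));k,l,st,ce=cv2.connectedComponentsWithStats(m)
for i in range(1,k):
    if st[i,4]>8: print(ce[i].round(1),st[i,4],stand(np.median(P[(l==i)&(d>0)],0)))
x0,x1,y0,y1=295,405,150,275
cv2.imwrite('pics/c4.png',cv2.resize(p[y0:y1,x0:x1],(440,500),interpolation=cv2.INTER_CUBIC))
E
```

```text
time_s: 5.25
ee_pos: [516.2, 58.6, 92.0]
ee_rot: [-180.0, -0.0, 69.5]
force: [-1.3, -2.0, -1.2]
gripper_width: 0.2
[-1.27011431 -1.9754899  -1.17316857] [   1.1 -105.2   38. ]
[252.8 176.6] 73 [ 114.8 -304.6  -16. ]
[337.7 193.4] 54 [  8.  -85.8  58.3]
[474.6 270.3] 89 [-162.4  224.1  -29.7]
[ 30.2 392. ] 10 [1020.6 -470.3 -757.8]
```

The tab moved to θ≈0.58. I'll carry on along the arc.

```bash
python3 -m pendant '[{"xyz":[0.005,0,-0.008],"roll":0,"jaw":1},{"xyz":[0.011,0,-0.016],"roll":0,"jaw":1},{"xyz":[0.017,0,-0.022],"roll":0,"jaw":1},{"xyz":[0.023,0,-0.028],"roll":0,"jaw":1},{"xyz":[0.03,0,-0.033],"roll":0,"jaw":1},{"xyz":[0.037,0,-0.037],"roll":0,"jaw":1},{"xyz":[0.044,0,-0.041],"roll":0,"jaw":1},{"xyz":[0.05,0,-0.044],"roll":0,"jaw":1}]' 20
cat >> h.py <<'E'
def look(name=None):
    s=env.state();print(s['force'].round(1),stand(s['ee_pos']),round(s['time_s'],2))
    p,d=env.grab_frame('scene');P=cloud('scene',d)
    m=cv2.inRange(cv2.cvtColor(p,cv2.COLOR_BGR2HSV),(5,150,120),(20,255,255));k,l,st,ce=cv2.connectedComponentsWithStats(m)
    for i in range(1,k):
        if st[i,4]>8: print(ce[i].round(1),st[i,4],stand(np.median(P[(l==i)&(d>0)],0)))
    if name: cv2.imwrite(f'pics/{name}.png',cv2.resize(p[130:275,295:425],(520,580),interpolation=cv2.INTER_CUBIC))
E
python3 -c "
from h import *
look('c5')"
```

```text
time_s: 6.3
ee_pos: [534.2, 105.9, 136.6]
ee_rot: [179.9, -0.0, 69.5]
force: [-1.2, -2.3, 3.1]
gripper_width: 0.7
[-1.2 -2.3  3.1] [  1.4 -54.6  82.6] 6.3
[252.8 176.5] 71 [ 115.1 -305.9  -16.2]
[353.4 195.8] 67 [  3.9 -38.   98. ]
[474.6 270.3] 85 [-163.1  223.7  -30. ]
[ 32.3 393.9] 9 [1017.7 -462.1 -765.4]
[ 40.9 402.7] 10 [ 998.4 -410.9 -757.8]
```

θ≈1.2 and forces are small. Next I'll go through upright.

```bash
python3 -m pendant '[{"xyz":[0.009,0,-0.002],"roll":0,"jaw":1},{"xyz":[0.019,0,-0.003],"roll":0,"jaw":1},{"xyz":[0.029,0,-0.004],"roll":0,"jaw":1},{"xyz":[0.039,0,-0.004],"roll":0,"jaw":1},{"xyz":[0.049,0,-0.004],"roll":0,"jaw":1},{"xyz":[0.059,0,-0.002],"roll":0,"jaw":1},{"xyz":[0.068,0,0.0],"roll":0,"jaw":1},{"xyz":[0.077,0,0.003],"roll":0,"jaw":1}]' 20
python3 -c "
from h import *
look('c6')"
```

```text
time_s: 7.35
ee_pos: [561.0, 178.2, 132.8]
ee_rot: [180.0, -0.0, 69.5]
force: [-0.9, -0.5, 1.3]
gripper_width: 0.1
[-0.9 -0.5  1.3] [ 1.1 22.5 78.8] 7.35
[252.9 176.6] 67 [ 115.8 -303.7  -16.1]
[352.1 215.3] 86 [-15.4 -47.4  -4.3]
[376.7 219.6] 13 [  9.9  44.2 103. ]
[474.8 270.4] 83 [-163.6  224.1  -29.7]
[ 10.  371.7] 15 [1064.8 -588.  -760.8]
```

View pics/c6.png

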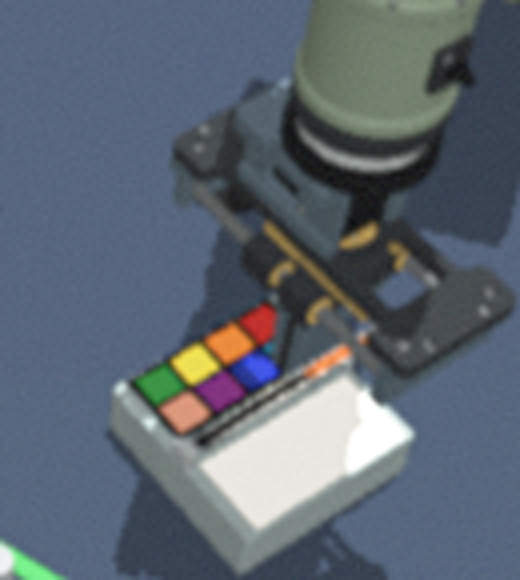

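The leaf is past upright at about 1.97 rad, seen edge-on near (330,365), and the patches are uncovered. Carry on over and down.

```bash
python3 -m pendant '[{"xyz":[0.007,0,0.004],"roll":0,"jaw":1},{"xyz":[0.014,0,0.008],"roll":0,"jaw":1},{"xyz":[0.021,0,0.013],"roll":0,"jaw":1},{"xyz":[0.028,0,0.019],"roll":0,"jaw":1},{"xyz":[0.034,0,0.026],"roll":0,"jaw":1},{"xyz":[0.039,0,0.033],"roll":0,"jaw":1},{"xyz":[0.044,0,0.040],"roll":0,"jaw":1},{"xyz":[0.047,0,0.047],"roll":0,"jaw":1}]' 20
python3 -c "
from h import *
look('c7')"
```

```text
time_s: 8.4
ee_pos: [577.2, 221.8, 85.3]
ee_rot: [-180.0, -0.0, 69.5]
force: [0.2, -0.4, 1.3]
gripper_width: 0.2
[ 0.2 -0.4  1.3] [ 1.1 69.  31.3] 8.4
[252.8 176.7] 71 [ 114.5 -304.5  -16.4]
[352.3 215.2] 72 [-17.7 -46.8  -4.2]
[390.2 252.7] 78 [ 3.3 99.4 36.8]
[474.7 270.4] 84 [-163.2  223.9  -29.3]
```

θ≈2.79. Press down gently to the stop.

```bash
python3 -m pendant '[{"xyz":[0.002,0,0.006],"roll":0,"jaw":1},{"xyz":[0.003,0,0.012],"roll":0,"jaw":1},{"xyz":[0.004,0,0.017],"roll":0,"jaw":1},{"xyz":[0.004,0,0.021],"roll":0,"jaw":1},{"xyz":[0.004,0,0.024],"roll":0,"jaw":1},{"xyz":[0.004,0,0.0255],"roll":0,"jaw":1},{"xyz":[0.004,0,0.027],"roll":0,"jaw":1},{"xyz":[0.004,0,0.028],"roll":0,"jaw":1}]' 20
python3 -c "
from h import *
look()"
```

```text
time_s: 9.45
ee_pos: [578.7, 225.3, 58.2]
ee_rot: [180.0, -0.0, 69.5]
force: [-0.6, 0.0, 6.5]
gripper_width: 0.4
[-0.6  0.   6.5] [ 1.2 72.8  4.2] 9.45
[252.9 176.6] 67 [ 114.8 -304.1  -16.9]
[349.8 217. ] 40 [ -8.1 -42.4  -4.1]
[389.9 262.4] 92 [  2.7 106.6   1.7]
[474.5 270.4] 83 [-163.7  223.7  -29.7]
[  4.9 366.4] 9 [1075.7 -617.4 -757.6]
[ 45.2 407. ] 10 [ 991.5 -391.8 -759.8]
```

```bash
python3 -m pendant '[{"xyz":[0,0,0.0005],"roll":0,"jaw":1},{"xyz":[0,0,0.001],"roll":0,"jaw":1},{"xyz":[0,0,0.0015],"roll":0,"jaw":1},{"xyz":[0,0,0.002],"roll":0,"jaw":1},{"xyz":[0,0,0.0025],"roll":0,"jaw":1},{"xyz":[0,0,0.003],"roll":0,"jaw":1},{"xyz":[0,0,0.003],"roll":0,"jaw":1},{"xyz":[0,0,0.003],"roll":0,"jaw":1}]' 20
```

```text
time_s: 10.5
ee_pos: [578.7, 225.3, 58.1]
ee_rot: [179.9, -0.1, 69.5]
force: [-5.8, -1.6, 18.1]
gripper_width: 0.4
```

It's solid at the stop: 18 N with no further travel. Retreat straight up and head for the keypad.

```bash
python3 -m pendant '[{"xyz":[0,0,-0.02],"roll":0,"jaw":1},{"xyz":[0,0,-0.06],"roll":0,"jaw":1},{"xyz":[0,0,-0.1],"roll":0,"jaw":1},{"xyz":[-0.03,0.01,-0.12],"roll":0,"jaw":1},{"xyz":[-0.08,0.024,-0.12],"roll":0,"jaw":1},{"xyz":[-0.13,0.04,-0.12],"roll":0,"jaw":1},{"xyz":[-0.18,0.055,-0.12],"roll":0,"jaw":1},{"xyz":[-0.23,0.07,-0.12],"roll":0,"jaw":1}]' 20
python3 -m pendant '[{"xyz":[-0.04,0.012,0],"roll":0,"jaw":1},{"xyz":[-0.08,0.024,0],"roll":0,"jaw":1},{"xyz":[-0.11,0.034,0],"roll":0,"jaw":1},{"xyz":[-0.13,0.04,0],"roll":0,"jaw":1},{"xyz":[-0.145,0.044,0],"roll":0,"jaw":1},{"xyz":[-0.145,0.044,0],"roll":0,"jaw":1},{"xyz":[-0.145,0.044,0],"roll":0,"jaw":1},{"xyz":[-0.145,0.044,0],"roll":0,"jaw":1}]' 20
python3 - <<'E'
from h import *
s=env.state();print(s['ee_pos'].round(1),s['force'].round(1),delta(s,[553.5,-169.2,45]))
p,d=env.grab_frame('scene');P=cloud('scene',d)
cv2.imwrite('pics/c8.png',cv2.resize(p[120:290,200:425],(794,600),interpolation=cv2.INTER_CUBIC))
# leaf plane: points in stand coords
Q=P-S;w=Q@W;u=Q@U
m=(abs(u)<50)&(w>12)&(w<98)&(abs(Q[...,2])<40)&(d>0)
a=np.polyfit(w[m],Q[...,2][m],1);print('leaf slope',a,m.sum())
m=(abs(u)<50)&(w<-12)&(w>-60)&(abs(Q[...,2])<40)&(d>0);print('patch slope',np.polyfit(w[m],Q[...,2][m],1))
E
```

```text
time_s: 11.5
ee_pos: [562.7, -16.5, 174.6]
ee_rot: [-180.0, 0.0, 69.5]
force: [1.0, -0.2, 0.0]
gripper_width: 0.4
time_s: 12.5
ee_pos: [554.0, -165.0, 175.0]
ee_rot: [-180.0, -0.0, 69.5]
force: [0.0, 0.7, -0.8]
gripper_width: 0.6
[ 554. -165.  175.] [ 0.   0.7 -0.8] [ -4.1   1.  130. ]
leaf slope [-0.00756306  3.32127095] 1358
patch slope [-3.15485696e-03 -4.44969290e+00]
```

View pics/c8.png

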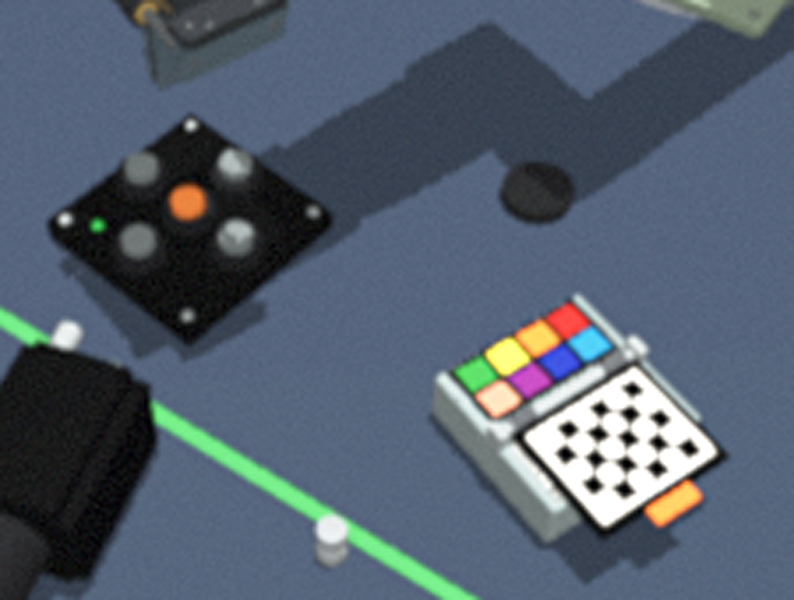

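The leaf lies flat with the chequer up (about 3.13 rad from the depth slope) and the patches are uncovered. SET is at (187,202) in the crop, clear. Descend above it.

```bash
python3 -m pendant '[{"xyz":[-0.004,0.001,0.02],"roll":0,"jaw":1},{"xyz":[-0.004,0.001,0.05],"roll":0,"jaw":1},{"xyz":[-0.004,0.001,0.08],"roll":0,"jaw":1},{"xyz":[-0.004,0.001,0.105],"roll":0,"jaw":1},{"xyz":[-0.004,0.001,0.12],"roll":0,"jaw":1},{"xyz":[-0.004,0.001,0.128],"roll":0,"jaw":1},{"xyz":[-0.004,0.001,0.131],"roll":0,"jaw":1},{"xyz":[-0.004,0.001,0.132],"roll":0,"jaw":1}]' 20
python3 -m pendant '[{"xyz":[0,0,0.001],"roll":0,"jaw":1},{"xyz":[0,0,0.002],"roll":0,"jaw":1},{"xyz":[0,0,0.003],"roll":0,"jaw":1},{"xyz":[0,0,0.004],"roll":0,"jaw":1},{"xyz":[0,0,0.005],"roll":0,"jaw":1},{"xyz":[0,0,0.006],"roll":0,"jaw":1},{"xyz":[0,0,0.007],"roll":0,"jaw":1},{"xyz":[0,0,0.007],"roll":0,"jaw":1}]' 20
```

```text
time_s: 13.55
ee_pos: [553.9, -170.2, 43.5]
ee_rot: [179.9, -0.0, 69.5]
force: [-0.8, -0.1, 0.6]
gripper_width: 0.5
time_s: 14.55
ee_pos: [553.8, -170.2, 36.3]
ee_rot: [179.9, -0.0, 69.5]
force: [-0.5, -1.0, 5.5]
gripper_width: 0.5
```

```bash
python3 -m pendant '[{"xyz":[0,0,0.0005],"roll":0,"jaw":1},{"xyz":[0,0,0.001],"roll":0,"jaw":1},{"xyz":[0,0,0.0015],"roll":0,"jaw":1},{"xyz":[0,0,0.002],"roll":0,"jaw":1},{"xyz":[0,0,0.0025],"roll":0,"jaw":1},{"xyz":[0,0,0.003],"roll":0,"jaw":1},{"xyz":[0,0,0.003],"roll":0,"jaw":1},{"xyz":[0,0,0.003],"roll":0,"jaw":1}]' 20
```

```text
time_s: 15.55
ee_pos: [553.9, -170.2, 36.0]
ee_rot: [179.9, -0.0, 69.5]
force: [-4.3, 0.6, 22.0]
gripper_width: 0.3
```

Bottomed: 22 N with no further travel. I'll release slowly to check the spring travel.

```bash
python3 -m pendant '[{"xyz":[0,0,-0.003],"roll":0,"jaw":1},{"xyz":[0,0,-0.006],"roll":0,"jaw":1},{"xyz":[0,0,-0.006],"roll":0,"jaw":1},{"xyz":[0,0,-0.006],"roll":0,"jaw":1},{"xyz":[0,0,-0.006],"roll":0,"jaw":1},{"xyz":[0,0,-0.006],"roll":0,"jaw":1},{"xyz":[0,0,-0.006],"roll":0,"jaw":1},{"xyz":[0,0,-0.006],"roll":0,"jaw":1}]' 20
python3 -c "
from h import *
print([env.state()['force'].round(1)])
p,d=env.grab_frame('scene')
cv2.imwrite('pics/c9.png',cv2.resize(p[130:220,200:310],(733,600),interpolation=cv2.INTER_CUBIC))"
python3 -m pendant '[{"xyz":[0,0,-0.005],"roll":0,"jaw":1},{"xyz":[0,0,-0.02],"roll":0,"jaw":1},{"xyz":[0,0,-0.04],"roll":0,"jaw":1},{"xyz":[0,0,-0.07],"roll":0,"jaw":1},{"xyz":[0,0,-0.1],"roll":0,"jaw":1},{"xyz":[0,0,-0.13],"roll":0,"jaw":1},{"xyz":[-0.04,0,-0.15],"roll":0,"jaw":1},{"xyz":[-0.08,0,-0.15],"roll":0,"jaw":1}]' 20
python3 - <<'E'
from h import *
for n in('scene','top'):
    p0=cv2.imread(f'pics/{n}.png');d0=np.load(n+'_d.npy');p,d=env.grab_frame(n);P=cloud(n,d);P0=cloud(n,d0)
    for pp,PP in((p0,P0),(p,P)):
        m=cv2.inRange(cv2.cvtColor(pp,cv2.COLOR_BGR2HSV),(5,150,120),(20,255,255));k,l,st,ce=cv2.connectedComponentsWithStats(m)
        for i in range(1,k):
            q=PP[l==i]
            if st[i,4]>15 and abs(np.median(q[:,1])+169)<20: q=q[q[:,2]>30];print(n,'SET',ce[i],np.percentile(q[:,2],[10,50,90]).round(1),np.median(q,0).round(1))
        q=PP[(abs(PP[...,0]-553)<70)&(abs(PP[...,1]-158)<75)&(PP[...,2]>10)&(PP[...,2]<42)];print('side pts',len(q),q[:,:2].mean(0).round(1))
    if n=='scene':cv2.imwrite('pics/c10.png',cv2.resize(p[100:310,130:410],(800,600),interpolation=cv2.INTER_CUBIC))
E
```

```text
time_s: 16.55
ee_pos: [553.6, -170.1, 39.0]
ee_rot: [180.0, -0.0, 69.5]
force: [2.2, -1.1, 2.9]
gripper_width: 0.4
[array([ 2.2, -1.1,  2.9])]
time_s: 17.6
ee_pos: [525.2, -245.5, 191.4]
ee_rot: [179.9, 0.0, 69.6]
force: [1.1, -0.6, 0.1]
gripper_width: 0.4
scene SET [252.73863636 176.55681818] [32.7 39.8 43.4] [ 555.8 -167.5   39.8]
side pts 340 [594.5 168.8]
scene SET [252.67073171 176.70731707] [33.9 40.1 42.6] [ 556.1 -167.4   40.1]
side pts 184 [609.2 129.2]
top SET [327.05882353 215.97058824] [33.7 40.1 44.3] [ 555.9 -165.8   40.1]
side pts 8 [569.8 186. ]
top SET [327.109375 216.21875 ] [32.2 40.1 44.6] [ 552.5 -168.8   40.1]
side pts 33 [533.8  99.4]
```

View pics/c10.png

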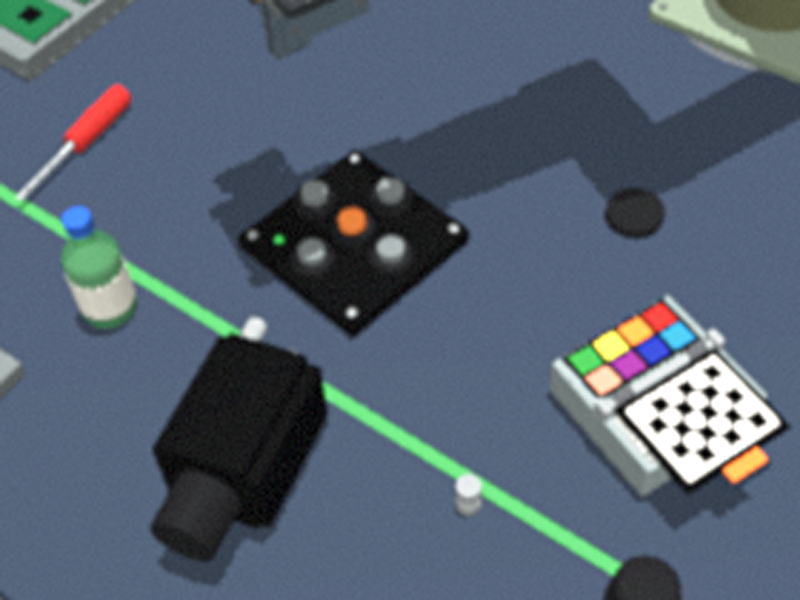

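The button came back up: SET depth and pixel match the start, and the spring force was 2.9 N at half travel. The block's corners are at the same pixels as at the start (scene ≈(323,227) and (355,272)), and the leaf is flat. I'll hand it in.

```bash
python3 -c "
from workcell import env
print(env.job_done())"
```

```text
the job is handed in; nothing more can be done
None
```

The leaf is turned over and lies flat with the colour patches uncovered, and the orange SET button was then pressed right down and let back up. I handed the job in at about 17.7 s, with the robot touching nothing; no verdict was reported.

- **Leaf:** I pushed it over with the shut fingertips, by the tab edge and then on the chequer face only, and pressed it to its stop (18 N with no further travel). Depth afterwards gave a slope of about 0.008 rad, so the leaf is at roughly 3.13 rad.
- **SET button:** It bottomed at 22 N with no further travel. The force was 2.9 N about 3 mm up from the bottom, which fits a 6 mm travel. Its pixel position and depth afterwards match the start.
- **Stand and the rest:** The stand's corners are within about 2 pixels of where they started. The grey buttons and the nearby objects look untouched in the last picture. I did not measure them one by one.
- **What went wrong or disagreed:**
  - My first push missed because the fingertip is thinner than I assumed; it passed the tab without touching it, so I backed off and repeated it lower.
  - Early depth put the SET top at about 39 mm, while the touch and press suggest about 42 mm. I trusted the force.
  - A rough count of depth points on the stand's sides was too sparse to check for shift, so I relied on the corner pixels.

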